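# Change the panel in a clamshell soldering jig

## Robot

A 6-joint arm with a two-finger parallel gripper is mounted at the origin on a cart in front of the work surface, level with it; the furniture and walls round the work are solid. World frame = base frame: x ahead of the robot, y to its left, z up, the work surface at z = 0. Lengths are in m, angles in rad, forces in N, time in s.
With the tool pointing down it reaches from about 0.25 to 0.775 m from the base axis. Payload 4 kg.
Tool frame: the origin (TCP) lies midway between the tips of the shut fingers; the grasp point (between the pads) lies 19 mm behind it; z points along the fingers, y is the line along which they close (so a half turn about z gives the same grasp; the last joint's range is limited). The gripper opens to 85 mm and grips with 20 to 120 N. Pads are 22 mm wide; open, the fingers measure 114 mm over their backs; the gripper's body (76 mm by 85 mm) begins 54 mm behind the grasp point. The pads swing forward as they close: fully open they stand 13 mm farther back than shut.
Start: joints at [1.151, 0.087, 1.371, -0, 1.684, -0.103], TCP at [0.171, 0.523, 0.201] pointing down, gripper open.
Joint ranges: [-3.1, 3.1], [-0.76, 2.03], [0.27, 2.55], [-1.08, 4.22], [0.17, 2.65], [-2.57, 2.57]. Speed limits (rad/s): [2.79, 2.79, 3.14, 3.14, 3.14, 3.14].

## Interface

Orientations are given as a unit quaternion [w, x, y, z].
In Python, from rig import get_obs, vision, finish_job gives the robot as it stands.
- The arm moves only by the tool drive_tool, never from a script. Its argument "series" is a list of rows, each a list of 4 numbers: the shift along the tool's x, y, z in mm, then the turn about the tool's z in degrees. A call has 1 to 20 rows; each row is the pose to reach, as a shift and turn from the pose commanded when the call began, along the tool's axes at that moment; what a row does not reach only later rows make up. A row lasts 1/12 s, in which the tool goes at most 41.7 mm and 7.16 degrees, less where a joint would pass 70% of its speed; a pose out of reach is approached as far as the arm can. A call with a gripper value outside its range is refused whole. "gripper" is the closure, from -1 (fully open) to 1 (shut), set as the call begins (left out, the last holds). The fingers move at their own pace and stop on an object; "newtons" is the grip in N (left out, the last holds). Time passes only in rows, so rows that repeat a pose let the fingers close. It gives the time, the measured TCP pose, the force, the opening and the grip force at its end, in the units of the state.
- get_obs(): the state, without advancing time (a new reading comes with each control period).
- vision.camera(name): name is "scene" or "top"; returns the picture (480x640x3 uint8, red, green, blue); there is no depth.
- vision.calibration(name): a dict with "fx", "fy", "cx", "cy" (pixels), "world_from_camera" (4x4, takes a point from camera to world coordinates). Camera axes: x right, y up, looking along -z (the intrinsics and any distortion apply to the point x, -y, -z); pixel columns grow to the right and rows downward; lengths in m; the calibration is good to about 2 mm. A picture is of the moment at which its call begins. calibration takes no time and is no camera call.
- finish_job(): hands the job in; it is judged then, once.
The state is a dict: "time_s": time; "joint_pos": joint angles; "qd": joint speeds; "tau": joint torques, N m; "tool_pos": TCP position; "ee_rot": TCP orientation; "contact_force": force on the tool from outside, world axes, zero at the start; "ft_torque": the same for the moment, N m; "width": finger opening in m; "gripper_force": force on a finger pad.
Only numpy, scipy, OpenCV 4.12 (cv2) and the standard library are available. Lean on these libraries where they do the work, as an engineer would, in place of code of your own. Each camera call takes 0.05 s, during which the arm holds its last target. There are 200 camera calls.

## Task

Change over the soldering jig: press its red release button so that the blue lid springs fully open, lift out the finished red panel and lay it flat across the cork strips of the empty rest. Then put the blue panel, which still has to be soldered, flat into the jig's nest and, once you have let go of it, push the lid shut until the latch holds it. Leave the side cutters and the solder spool where they are.

Things in the scene. Friction and masses are not known exactly. Their poses are not given: they have to be found in the camera images.
- jig: Clamshell soldering jig holding one panel, fixed on the bench: aluminium base plate 215 x 180 mm, its top 16 mm above the bench. Origin: centre of its underside, on the bench; x points to its hinge side (away from the robot), y along the hinge, z up. Along its x: release button at -86 mm, front edge of the shut lid -43, nest centre +22, hinge line +95.
- button_top (a point): Centre of the top of the round red release button, 26 mm across, on the grey latch housing at the front of the jig, 66 mm above the bench (6 mm above the shut lid). It goes straight down 6 mm against a spring (2 N to start, 5.5 N right down); 4 mm down frees the lid, whose front edge, 43 mm behind the button's centre, springs up past the pressing hand.
- release_button (a joint): How far the release button is pressed (m): 0 up, 0.006 right down. It also dips by itself as the lid clicks shut.
- jig_lid (a joint): Angle of the jig's blue lid (rad): 0 shut and latched, 1.75 open at its stop (10 degrees past upright). The lid is a frame 160 mm wide, 128 mm deep, 10 mm thick with an open window 100 mm (y) x 82 mm (x) over the panel. Hinge springs raise it and hold it open; it stays shut only when latched. Four rubber feet under it end 1 mm above a seated panel.
- push_pad (a point): Centre of the outer face of the black rubber pad, 80 x 18 mm, on the lid's front bar (28 mm wide), 124 mm from the hinge line; z is the lid's outward normal, x points to the hinge. 60 mm above the bench when shut; about 174 mm when open, facing away from the robot. To shut the lid, push here round the hinge and down; the last few mm take 5 to 10 N until the latch snaps; the stop is 1.5 mm below.
- lid_hinge (a point): Middle of the hinge line of the lid, which runs along the jig's y, 53 mm above the bench. Follow the push pad round it in short arcs.
- nest (a point): Centre of a panel lying properly in the jig (37.5 mm above the bench), long side along jig y, either way round. Two seats, 34 mm above the bench, carry its ends; round-nosed pins (8 mm across, 10 mm higher than the seats, upper 7 mm tapered) stand 2.2 mm clear of it: one past each end, two by each long side 46 mm from the middle. Its middle is open below for fingertips.
- red_panel_mid (a point): The finished red and amber stained-glass panel, rigid, 54 x 120 x 7 mm, metal edge, about 90 g. This point is its centre, mid-thickness; y runs along the 120 mm side, z is the thickness. Grip it across the 54 mm at the middle. It has bright silver solder seams and starts in the shut jig.
- blue_panel_mid (a point): The blue and green stained-glass panel, rigid, 54 x 120 x 7 mm, metal edge, about 90 g. This point is its centre, mid-thickness; y runs along the 120 mm side, z is the thickness. Grip it across the 54 mm at the middle. Copper-coloured seams with small tack spots, still to be soldered; starts on one of the two rests.
- rest_a_top (a point): Plywood rest, board 100 x 150 mm fixed on the bench, its top 14 mm up, with two cork strips across it (90 mm long in x, 18 wide, 12 high) at y = -42 and +42 mm. This point: centre between the strips at their tops' height (26 mm up); y is the long way of the board and of a panel lying across both strips. Fingertips fit between the strips. The blue panel starts here.
- rest_b_top (a point): Plywood rest, board 100 x 150 mm fixed on the bench, its top 14 mm up, with two cork strips across it (90 mm long in x, 18 wide, 12 high) at y = -42 and +42 mm. This point: centre between the strips at their tops' height (26 mm up); y is the long way of the board and of a panel lying across both strips. Fingertips fit between the strips. Starts empty.
- side_cutters: Loose side cutters with blue handles, 56 x 145 x 13 mm, lying behind the right-hand rest; origin at their underside. Leave them where they are.
- solder_spool: Loose spool of solder, 52 mm across and 46 mm high, standing behind the right-hand rest; origin at its underside. Leave it where it is.

How it is judged:
On the way, in this order (a step that is already met when the one before it is completed fails the run):
1. the release button is pressed (value of joint release_button above 0.002 m), for 0.02 s.
2. the lid has sprung open to its stop (value of joint jig_lid above 1.6 rad), for 0.2 s.
3. the red panel lies flat on the empty rest, let go, with the lid open (horizontal distance between red_panel_mid and rest_b_top below 0.03 m and z of red_panel_mid in the frame of rest_b_top between 0 and 0.008 m and angle between the z axis of red_panel_mid and the z axis of rest_b_top, either way round below 0.06 rad and contact force between the fingers and red_panel below 0.1 N and value of joint jig_lid above 1.6 rad), for 0.2 s.
4. the blue panel lies in the jig's nest, let go, with the lid open (horizontal distance between blue_panel_mid and nest below 0.006 m and z of blue_panel_mid in the frame of nest between -0.003 and 0.003 m and angle between the z axis of blue_panel_mid and the z axis of nest, either way round below 0.05 rad and angle between the y axis of blue_panel_mid and the y axis of nest, either way round below 0.12 rad and contact force between the fingers and blue_panel below 0.1 N and value of joint jig_lid above 1.6 rad), for 0.2 s.
At the end, for the whole second after the job is handed in: The lid is latched shut (within 0.03 rad); the blue panel lies flat in the nest (centre within 6 mm, height 3 mm, long side within 0.12 rad of the jig's); the red panel lies flat across both cork strips of the rest that was empty (centre within 30 mm); both are at rest (value of joint jig_lid between -0.03 and 0.03 rad and horizontal distance between blue_panel_mid and nest below 0.006 m and z of blue_panel_mid in the frame of nest between -0.003 and 0.003 m and angle between the z axis of blue_panel_mid and the z axis of nest, either way round below 0.05 rad and angle between the y axis of blue_panel_mid and the y axis of nest, either way round below 0.12 rad and horizontal distance between red_panel_mid and rest_b_top below 0.03 m and z of red_panel_mid in the frame of rest_b_top between 0 and 0.008 m and angle between the z axis of red_panel_mid and the z axis of rest_b_top, either way round below 0.06 rad and linear speed of each of red_panel, blue_panel below 0.02 m/s); the robot touches nothing.
It fails at once if the side cutters or the solder spool are moved by more than 20 mm (distance of any of side_cutters, solder_spool from where it was at the start of the episode above 0.02 m).
It also fails if it takes over 72 s, if anything falls off the work surface, if the arm or the gripper's body presses on something with over 40 N, if the wrist force passes 120 N, or if a joint passes its speed limit or range.

## Working session

There is one attempt and no reset: what is moved stays moved. The work goes in short steps, Python scripts to look and compute and a tool call to move; the robot and the scene stay as the last step left them, time stands still between calls to the robot, and variables do not carry over. Pictures are saved under pics/ and viewed, at most 10 in all, crops included, and the job is handed in when it is done.

Besides the shell and the picture viewer there is one more tool, called after ">>>" as a command line: name --pt "numbers of a row" for each row, then --argument value for the rest. drive_tool: Moves the arm, as the interface text tells. Its arguments: {"type":"object","properties":{"series":{"type":"array"},"gripper":{"type":"number"},"newtons":{"type":"number"}},"required":["series"]}

```bash
mkdir -p pics; python3 - <<'E'
from rig import get_obs, vision
import cv2
for n in("scene","top"):
    im=vision.camera(n); cv2.imwrite(f"pics/{n}0.png",im[:,:,::-1])
    c=vision.calibration(n); print(n,c)
print(get_obs())
E
```

```text
scene {'fx': 581.1354725065095, 'fy': 581.1354725065095, 'cx': 311.57782872839977, 'cy': 237.33183172487858, 'world_from_camera': array([[ 0.87507775,  0.18762434, -0.44613454,  0.05784041],
       [-0.48356896,  0.37704137, -0.78993726, -0.94567624],
       [ 0.01999972,  0.90699334,  0.42066982,  0.53844693],
       [ 0.        ,  0.        ,  0.        ,  1.        ]])}
top {'fx': 451.88297556820635, 'fy': 451.88297556820635, 'cx': 323.6319776169304, 'cy': 243.01109296438204, 'world_from_camera': array([[ 0.00951115,  0.98196408, -0.18882821,  0.34796623],
       [-0.99986096,  0.00675257, -0.01524689, -0.04846089],
       [-0.01369682,  0.18894697,  0.98189177,  1.11169338],
       [ 0.        ,  0.        ,  0.        ,  1.        ]])}
{'time_s': 0.1, 'joint_pos': array([ 1.15093660e+00,  8.79029181e-02,  1.37212556e+00,  9.46422249e-06,
        1.68359798e+00, -1.03112082e-01]), 'qd': array([-0.00139311, -0.0009095 , -0.0040986 , -0.00203456, -0.00093673,
        0.00112873]), 'tau': array([ 2.21814058e-03, -3.53012431e+01, -3.14218748e+01, -2.01798957e-04,
        7.92720064e-03, -2.67563273e-06]), 'tool_pos': array([0.17110977, 0.52216551, 0.19963293]), 'ee_rot': array([-2.67427925e-04,  1.57711987e-01,  9.87484630e-01, -9.81116922e-04]), 'contact_force': array([-1.06520309, -0.60083042,  0.03286704]), 'ft_torque': array([ 0.02010163,  0.02789854, -0.03911061]), 'gripper_force': 0.0, 'width': 0.08506771246661522}
```

View pics/top0.png

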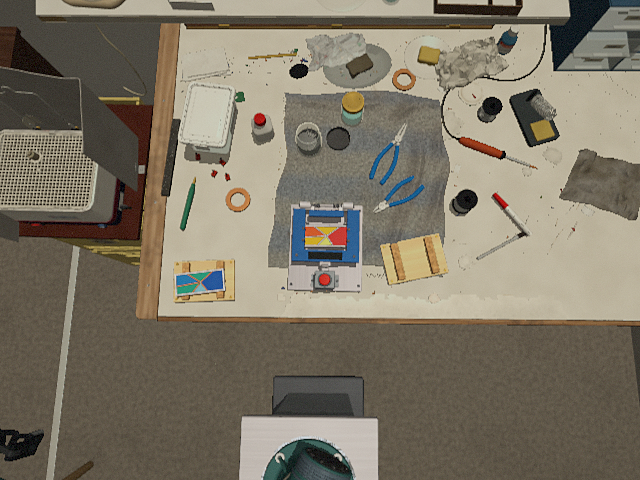

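View pics/scene0.png

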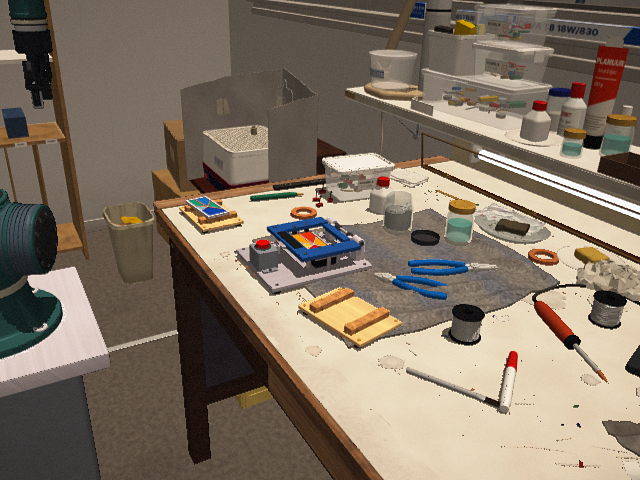

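```bash
cat > h.py <<'E'
from rig import get_obs, vision
import cv2, numpy as np
def ray(n,px,z):
    c=vision.calibration(n); T=c["world_from_camera"]; px=np.atleast_2d(px).astype(float)
    d=np.c_[(px[:,0]-c["cx"])/c["fx"],-(px[:,1]-c["cy"])/c["fy"],-np.ones(len(px))]@T[:3,:3].T
    o=T[:3,3]; return (o+d*((z-o[2])/d[:,2])[:,None])[:,:2]
def proj(n,P):
    c=vision.calibration(n); T=c["world_from_camera"]; q=(np.atleast_2d(P)-T[:3,3])@T[:3,:3]
    return np.c_[c["cx"]+c["fx"]*q[:,0]/-q[:,2], c["cy"]-c["fy"]*q[:,1]/-q[:,2]]
def rect(n,mask,z,name):
    """largest contour of mask -> world plane -> minAreaRect; returns centre, size, yaw of long side"""
    cs,_=cv2.findContours(mask.astype(np.uint8),cv2.RETR_EXTERNAL,cv2.CHAIN_APPROX_NONE)
    if not cs: print(name,"none"); return
    k=max(cs,key=cv2.contourArea)[:,0]
    w=ray(n,k,z); r=cv2.minAreaRect((w*1000).astype(np.float32)); b=cv2.boxPoints(r)
    e=max((b[1]-b[0],b[2]-b[1]),key=np.linalg.norm); yaw=np.degrees(np.arctan2(e[1],e[0]))%180
    print(n,name,"c",np.round(r[0],1),"size",np.round(sorted(r[1]),1),"long dir deg",round(yaw,1),"px",k.mean(0).round(1))
    return np.array(r[0])/1000,yaw
def hsv(im): return cv2.cvtColor(im,cv2.COLOR_RGB2HSV)
def box(m,x0,y0,x1,y1):
    o=np.zeros_like(m); o[y0:y1,x0:x1]=m[y0:y1,x0:x1]; return o
E
python3 - <<'E'
from h import *
im=cv2.imread("pics/top0.png")[:,:,::-1].copy(); H=hsv(im); h,s,v=[H[:,:,i].astype(int) for i in range(3)]
for p in [(325,280),(300,240),(296,280),(400,262),(390,258),(425,255),(200,283),(185,268),(230,268),(378,250),(170,262)]: print(p,H[p[1],p[0]])
blue=(h>100)&(h<120)&(s>150)&(v>60); red=((h<8)|(h>172))&(s>150)&(v>90)
rect("top",box(blue,280,195,370,275),.060,"lid")
rect("top",box(red,310,265,340,295),.066,"button")
rect("top",box((s>100)&(v>120)&~blue,300,220,350,252),.0405,"redpanel")
yel=(h>10)&(h<28)&(s>75)
cl=lambda m:cv2.morphologyEx(m.astype(np.uint8),cv2.MORPH_CLOSE,np.ones((5,5)))
rect("top",cl(box(yel,375,225,455,290)),.014,"restR")
rect("top",cl(box((s>75),165,250,245,310)),.014,"restL")
rect("top",cl(box((s>110)&(h>35)|((s>75)&(h<20)&(v<0)),165,255,230,305)),.033,"bluepanel")
cv2.imwrite("pics/z0.png",cv2.resize(cv2.hconcat([im[190:310,280:460],im[190:310,130:310]])[:,:,::-1],None,fx=2.2,fy=2.2,interpolation=cv2.INTER_CUBIC))
E
```

```text
(325, 280) [  3 207 201]
(300, 240) [104 193 143]
(296, 280) [ 12  23 185]
(400, 262) [ 16 140 190]
(390, 258) [ 22  95 205]
(425, 255) [ 21  96 213]
(200, 283) [ 96  56 167]
(185, 268) [ 16 147 166]
(230, 268) [ 22  99 203]
(378, 250) [ 36  12 105]
(170, 262) [ 23  40 192]
top lid c [569.9 -35.2] size [126.1 156.8] long dir deg 89.7 px [325.2 242.3]
top button c [464.  -33.9] size [23.2 23.3] long dir deg 0.4 px [324.  279.3]
top redpanel c [573.2 -65.4] size [44.6 45.8] long dir deg 85.5 px [339.4 236.3]
top restR c [ 522.1 -251.9] size [101.5 150.7] long dir deg 102.3 px [413.5 258.6]
top restL c [463.9 261.1] size [100.6 149. ] long dir deg 92.8 px [203.7 280.7]
top bluepanel c [458.8 266. ] size [ 43.1 109.1] long dir deg 97.1 px [199.4 281.2]
```

View pics/z0.png

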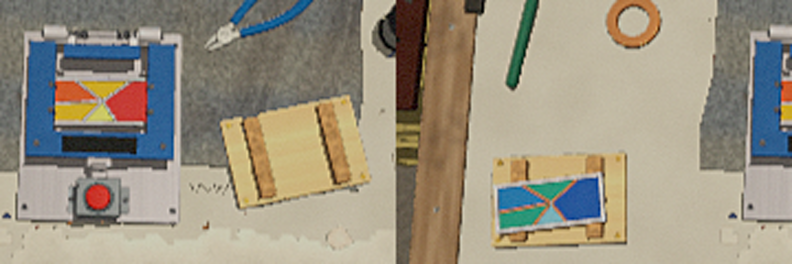

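The jig is at about (0.549, -0.034), yaw near 0. Its button is at pixel (324,279), rest B at (413,259), and the blue panel at (199,281) on rest A. All sizes match the given ones.

```bash
cat >> h.py <<'E'
from scipy.spatial.transform import Rotation as R
def go(*targets):
    """targets: x,y,z (m), world yaw of tool y (deg, mod 180) -> shift in tool axes (mm), turn (deg)"""
    o=get_obs(); w,x,y,z=o["ee_rot"]; M=R.from_quat([x,y,z,w]).as_matrix(); M0=M.copy()
    a=np.degrees(np.arctan2(M[1,1],M[0,1])); print("t",round(o["time_s"],2),"pos",o["tool_pos"].round(4),"yaw",a.round(1),"tilt",np.degrees(np.arccos(-M[2,2])).round(2),"j6",o["joint_pos"][5].round(2))
    for t in targets:
        d=(a-t[3]+90)%180-90
        print(t,"->",((np.array(t[:3])-o["tool_pos"])@M*1000).round(1),"turn",round(d,1))
E
python3 -c "
from h import *
go((.46,-.034,.15,0),(.463,-.034,.085,0),(.463,-.034,.058,0))"
```

```text
t 0.1 pos [0.1711 0.5222 0.1996] yaw 71.9 tilt 0.12 j6 -0.1
(0.46, -0.034, 0.15, 0) -> [-447.8 -438.4   50.4] turn 71.9
(0.463, -0.034, 0.085, 0) -> [-450.6 -437.3  115.4] turn 71.9
(0.463, -0.034, 0.058, 0) -> [-450.6 -437.3  142.4] turn 71.9
```

>>> drive_tool --pt "-448 -438 50 72" --pt "-448 -438 50 72" --pt "-448 -438 50 72" --pt "-448 -438 50 72" --pt "-448 -438 50 72" --pt "-448 -438 50 72" --pt "-448 -438 50 72" --pt "-448 -438 50 72" --pt "-448 -438 50 72" --pt "-448 -438 50 72" --pt "-448 -438 50 72" --pt "-448 -438 50 72" --pt "-448 -438 50 72" --pt "-448 -438 50 72" --pt "-448 -438 50 72" --pt "-450 -437 115 72" --pt "-450 -437 115 72" --pt "-450 -437 115 72" --pt "-450 -437 115 72" --gripper 1 --newtons 40

```text
time_s: 1.68
tool_pos: [0.4613, -0.0326, 0.0841]
ee_rot: [-0.002, 0.708, 0.706, -0.001]
contact_force: [0.1, 0.5, 0.8]
width: -0.0002
gripper_force: 0.0
```

>>> drive_tool --pt "0 1 14 0" --pt "0 1 22 0" --pt "0 1 26 0" --pt "0 1 27 0" --pt "0 1 27 0" --pt "0 0 0 0" --pt "0 -10 -70 0" --pt "0 -10 -130 0" --pt "0 -10 -150 0" --pt "0 -10 -150 0" --gripper 1

```text
time_s: 2.52
tool_pos: [0.4541, -0.0329, 0.2422]
ee_rot: [0.004, 0.708, 0.706, 0.003]
contact_force: [0.7, 0.1, -0.0]
width: -0.0001
gripper_force: 0.0
```

```bash
python3 - <<'E'
from h import *
im=vision.camera("top"); sc=vision.camera("scene")
cv2.imwrite("pics/t1.png",im[:,:,::-1])
a=cv2.resize(im[150:330,240:460],None,fx=2,fy=2,interpolation=2); b=cv2.resize(sc[180:360,200:400],None,fx=2,fy=2,interpolation=2)[:a.shape[0]]
cv2.imwrite("pics/z1.png",cv2.hconcat([a[:,:400],b[:,:400]])[:,:,::-1]); go()
E
```

```text
t 2.62 pos [ 0.4558 -0.0332  0.2437] yaw -0.1 tilt 0.84 j6 -0.19
```

View pics/z1.png

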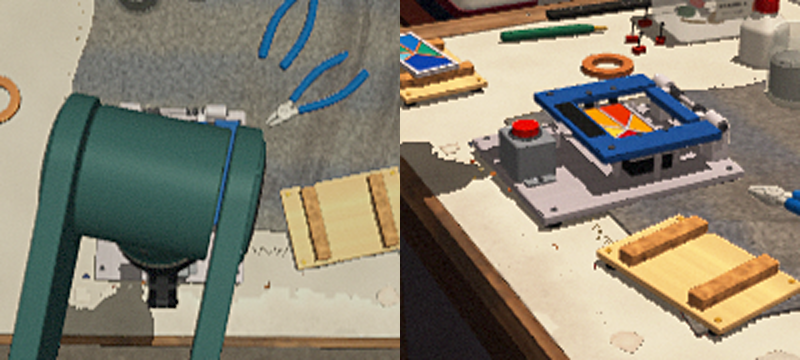

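The lid is unlatched and partway up. The arm blocks the top view, so I'll step aside and wait.

>>> drive_tool --pt "-80 -40 -30 0" --pt "-160 -80 -30 0" --pt "-160 -80 -30 0" --pt "-160 -80 -30 0" --pt "-160 -80 -30 0" --pt "-160 -80 -30 0" --gripper -1

```text
time_s: 3.12
tool_pos: [0.3709, -0.1952, 0.2658]
ee_rot: [0.0, 0.71, 0.704, -0.001]
contact_force: [0.7, 0.9, -0.3]
width: 0.0724
gripper_force: 0.0
```

```bash
python3 - <<'E'
from h import *
im=vision.camera("top"); sc=vision.camera("scene")
cv2.imwrite("pics/t2.png",im[:,:,::-1])
a=cv2.resize(im[150:330,240:440],None,fx=2,fy=2,interpolation=2); b=cv2.resize(sc[180:360,200:400],None,fx=2,fy=2,interpolation=2)
cv2.imwrite("pics/z2.png",cv2.hconcat([a,b])[:,:,::-1]); go()
E
```

```text
t 3.22 pos [ 0.3722 -0.1925  0.2653] yaw -0.2 tilt 0.06 j6 -0.61
```

View pics/z2.png

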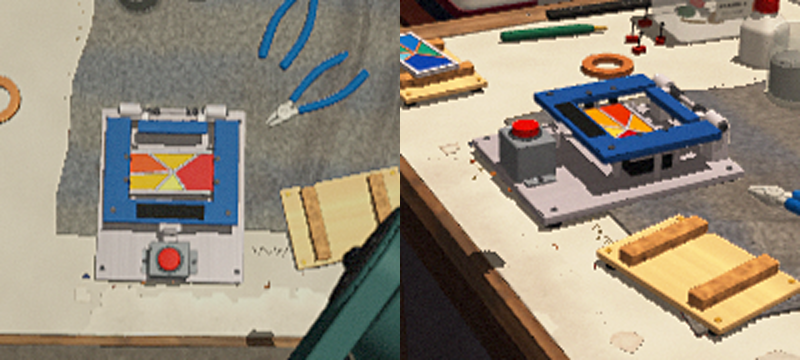

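The lid is still shut: the press was too brief. I'll press again and hold longer.

>>> drive_tool --pt "40 40 20 0" --pt "80 70 80 0" --pt "120 90 130 0" --pt "160 92 175 0" --pt "160 92 182 0" --pt "160 92 182 0" --pt "160 92 182 0" --pt "160 92 182 0" --gripper 1

```text
time_s: 3.88
tool_pos: [0.4616, -0.0281, 0.0786]
ee_rot: [-0.005, 0.706, 0.708, -0.002]
contact_force: [-1.3, 0.2, -0.8]
width: -0.0001
gripper_force: 0.0
```

```bash
python3 - <<'E'
from h import *
go((.463,-.034,.058,0)); print(get_obs()["contact_force"])
E
```

```text
t 3.88 pos [ 0.4616 -0.0281  0.0786] yaw 0.2 tilt 0.6 j6 -0.19
(0.463, -0.034, 0.058, 0) -> [-6.   1.6 20.5] turn 0.2
[-1.25458445  0.15155787 -0.83636127]
```

>>> drive_tool --pt "-4 1 12 0" --pt "-4 1 16 0" --pt "-4 1 20 0" --pt "-4 1 22 0" --pt "-4 1 22 0" --pt "-4 1 22 0" --pt "-4 1 22 0"

```text
time_s: 4.47
tool_pos: [0.4663, -0.0371, 0.0625]
ee_rot: [0.001, 0.708, 0.706, 0.0]
contact_force: [-0.2, -0.1, 0.1]
width: -0.0002
gripper_force: 0.0
```

```bash
python3 - <<'E'
from h import *
go((.463,-.034,.058,0)); print(get_obs()["contact_force"])
E
```

```text
t 4.47 pos [ 0.4663 -0.0371  0.0625] yaw -0.2 tilt 0.08 j6 -0.2
(0.463, -0.034, 0.058, 0) -> [ 3.1 -3.3  4.5] turn -0.2
[-0.24280312 -0.0733223   0.1286852 ]
```

```bash
python3 - <<'E'
from h import *
im=cv2.imread("pics/scene0.png")[:,:,::-1].copy(); H=hsv(im); h,s,v=[H[:,:,i].astype(int) for i in range(3)]
red=((h<8)|(h>172))&(s>150)&(v>60)
rect("scene",box(red,250,230,280,255),.066,"button")
print(proj("scene",[[.464,-.034,.066],[.4663,-.0371,.0625]]),proj("top",[[.4663,-.0371,.0625]]))
im=vision.camera("scene"); cv2.imwrite("pics/z3.png",cv2.resize(im[150:300,190:390],None,fx=3,fy=3,interpolation=2)[:,:,::-1])
print(get_obs()["contact_force"],get_obs()["tool_pos"])
E
```

```text
scene button c [461.9 -43.2] size [24.5 35.2] long dir deg 64.9 px [262.2 243.8]
[[261.45428039 241.85425933]
 [263.27456378 243.92035666]] [[325.40772113 278.19534567]]
[-0.31360519 -0.03475357  1.30847879] [ 0.4662235  -0.03701559  0.06241317]
```

View pics/z3.png

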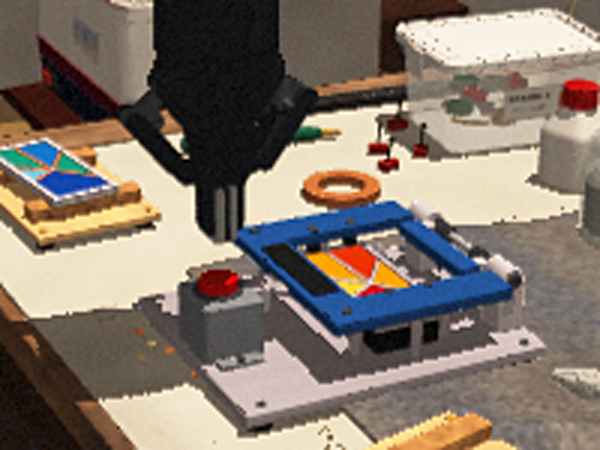

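The fingertips show at full-image pixel (263,230), but the measured pose projects to (263,244). Something disagrees, so I'll check it against the earlier pictures before pushing further.

```bash
python3 - <<'E'
from h import *
# earlier top picture t1: TCP reported (.4558,-.0332,.2437); gripper seen around px (322,290)
for z in (.2437,.30,.34): print(z,proj("top",[[.4558,-.0332,z]]),proj("top",[[.479,.008,z]]))
# start: TCP (.171,.522,.1996), in scene picture
print(proj("scene",[[.171,.522,.1996],[.171,.522,.225],[.171,.522,.34]]),proj("top",[[.171,.522,.1996],[.171,.522,.225]]))
for n,b in(("scene0",(0,0,80,130)),("top0",(0,400,60,480))):
    im=cv2.imread(f"pics/{n}.png"); g=im.max(2); m=box((g<50).astype(np.uint8),*b)
    ys,xs=np.nonzero(m); print(n,xs.min(),xs.max(),ys.min(),ys.max(), "bottom px", xs[ys>=ys.max()-3].mean())
t1=cv2.imread("pics/t1.png"); m=box((t1.max(2)<45).astype(np.uint8),305,270,340,320); ys,xs=np.nonzero(m); print("t1 dark",xs.min(),xs.max(),ys.min(),ys.max())
im=cv2.imread("pics/scene0.png"); cv2.imwrite("pics/z4.png",cv2.resize(cv2.hconcat([im[0:130,0:130],cv2.imread("pics/top0.png")[350:480,0:130],t1[250:380,260:390]]),None,fx=2,fy=2))
E
```

```text
0.2437 [[322.41828973 273.04417744]] [[301.33429877 261.00293865]]
0.3 [[321.91002219 269.19535511]] [[299.41223409 256.36835404]]
0.34 [[321.50503734 266.12863411]] [[297.88180412 252.67809992]]
[[ 46.2440123  122.48220923]
 [ 44.35099908 111.58931261]
 [ 35.38887568  60.01889414]] [[ 33.27363569 420.60747545]
 [ 24.52721166 423.27979223]]
scene0 4 52 0 129 bottom px 16.129411764705882
top0 0 43 429 479 bottom px 1.1666666666666667
t1 dark 305 339 271 318
```

View pics/z4.png

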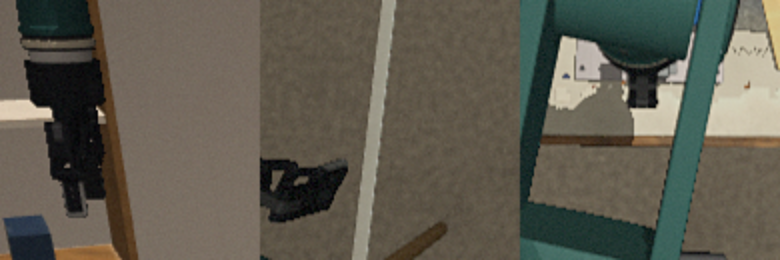

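The top views agree with the reported x and y. The scene views suggest the real tips sit about 20 mm higher than reported. I'll lower in small steps and let the force show contact.

>>> drive_tool --pt "1 -2 4 0" --pt "1 -2 8 0" --pt "1 -2 12 0" --pt "1 -2 12 0"

```text
time_s: 4.85
tool_pos: [0.4628, -0.0356, 0.0484]
ee_rot: [-0.001, 0.708, 0.706, -0.001]
contact_force: [-0.5, -0.5, 0.4]
width: -0.0001
gripper_force: 0.0
```

```bash
python3 - <<'E'
from h import *
im=vision.camera("scene"); cv2.imwrite("pics/s5.png",im[:,:,::-1])
o=get_obs(); print(o["contact_force"],o["tool_pos"],o["joint_pos"],o["time_s"])
g=im.max(2)
m=box((g<45).astype(np.uint8),254,190,272,245); ys,xs=np.nonzero(m); print("dark finger bottom row",ys.max(),"cols",xs[ys>ys.max()-4])
H=hsv(im);h,s,v=[H[:,:,i].astype(int) for i in range(3)]; red=((h<8)|(h>172))&(s>150)&(v>60)
ys,xs=np.nonzero(box(red,245,225,285,260)); print("red rows",ys.min(),ys.max(),"cols",xs.min(),xs.max())
E
```

```text
[0.36089283 0.13046977 0.01781413] [ 0.46310647 -0.03564918  0.04877669] [-1.99049385e-01 -1.87978270e-02  1.78822585e+00  8.10964354e-05
  1.37399467e+00 -1.96439468e-01] 4.9
dark finger bottom row 244 cols [255 270]
red rows 240 248 cols 256 269
```

```bash
python3 - <<'E'
from h import *
a=cv2.imread("pics/scene0.png"); b=cv2.imread("pics/s5.png")
for n,i in(("0",a),("5",b)):
    H=cv2.cvtColor(i,cv2.COLOR_BGR2HSV);h,s,v=[H[:,:,k].astype(int) for k in range(3)]; red=((h<8)|(h>172))&(s>150)&(v>60)
    ys,xs=np.nonzero(box(red,245,225,285,260)); print(n,"red rows",ys.min(),ys.max(),"cols",xs.min(),xs.max(),len(xs))
d=np.abs(a.astype(int)-b).max(2)>40
for r in range(214,262,2): print(r,"".join("#" if x else "." for x in d[r,235:300]))
E
```

```text
0 red rows 240 248 cols 256 269 108
5 red rows 240 248 cols 256 269 105
214 .........###############################.##......................
216 ...........#########################.............................
218 .............######################..............................
220 ..................#################..............................
222 ..................#################..............................
224 ..................#################..............................
226 ..................#################..............................
228 ..................##############.##..............................
230 ..................###############................................
232 ...................###############...............................
234 .....................###########.................................
236 .......................#######...................................
238 .........................#.......................................
240 .......................##########.........#......................
242 .....................###########..#..........###.................
244 ...............######..#######.....######........................
246 ................###..............................................
248 .....###..........##.............................................
250 ..#####.............#####........................................
252 ....#####.............#..........................................
254 ###..#####.......................................................
256 .......########..................................................
258 ##.......######..................................................
260 ...........####..................................................
```

>>> drive_tool --pt "0 0 3 0" --pt "0 0 6 0" --pt "0 0 8 0" --pt "0 0 8 0" --pt "0 0 8 0"

```text
time_s: 5.32
tool_pos: [0.4637, -0.0358, 0.0415]
ee_rot: [-0.0, 0.708, 0.706, -0.0]
contact_force: [0.4, -1.2, -0.1]
width: 0.0004
gripper_force: 0.0
```

>>> drive_tool --pt "0 0 2 0" --pt "0 0 4 0" --pt "0 0 4 0" --pt "0 0 4 0"

```text
time_s: 5.65
tool_pos: [0.4637, -0.0358, 0.0375]
ee_rot: [-0.0, 0.708, 0.706, -0.0]
contact_force: [-0.3, -0.4, 0.1]
width: -0.0002
gripper_force: 0.0
```

```bash
python3 - <<'E'
from h import *
im=vision.camera("scene"); cv2.imwrite("pics/s6.png",im[:,:,::-1]); top=vision.camera("top")
o=get_obs(); print(o["contact_force"],o["tool_pos"])
z=cv2.resize(im[190:290,230:330],None,fx=5,fy=5,interpolation=2); t=cv2.resize(top[220:345,250:320+30],None,fx=4,fy=4,interpolation=2)[:,:300]
cv2.imwrite("pics/z6.png",cv2.hconcat([z,t])[:,:,::-1])
E
```

```text
[0.47789902 0.09280472 0.28136612] [ 0.46387936 -0.0357736   0.03776199]
```

View pics/z6.png

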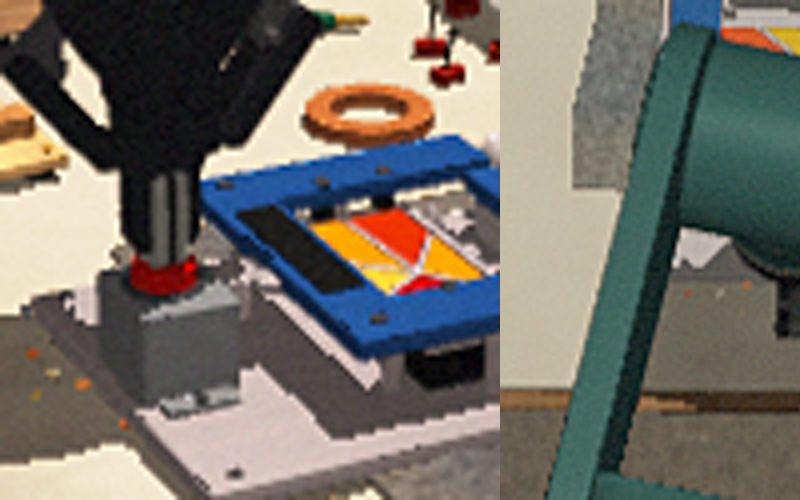

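The fingers now sit right above the button (crop (165,265)), almost touching it. The x and y are right, so the reported z is about 28 mm low. I'll keep lowering.

>>> drive_tool --pt "0 0 2 0" --pt "0 0 4 0" --pt "0 0 4 0" --pt "0 0 4 0"

```text
time_s: 6.08
tool_pos: [0.4642, -0.0359, 0.0341]
ee_rot: [0.0, 0.708, 0.706, 0.0]
contact_force: [0.8, -0.0, 1.7]
width: -0.0004
gripper_force: 0.9
```

>>> drive_tool --pt "0 0 2 0" --pt "0 0 4 0" --pt "0 0 4 0" --pt "0 0 4 0"

```text
time_s: 6.42
tool_pos: [0.4642, -0.0359, 0.0301]
ee_rot: [0.0, 0.708, 0.706, 0.0]
contact_force: [-0.6, -0.6, 5.7]
width: 0.0002
gripper_force: 2.4
```

Contact was at a reported z of about 0.036 and force is now 5.7 N, so the reported z reads 30 mm low. The lid should be free, so I'll back off.

>>> drive_tool --pt "0 0 2 0" --pt "0 0 2 0" --pt "0 -2 -30 0" --pt "0 -15 -70 0" --pt "-40 -30 -110 0" --pt "-80 -50 -140 0" --pt "-120 -70 -160 0" --pt "-160 -90 -170 0" --pt "-160 -90 -170 0" --pt "-160 -90 -170 0"

```text
time_s: 7.25
tool_pos: [0.3716, -0.2014, 0.2021]
ee_rot: [0.003, 0.711, 0.703, -0.001]
contact_force: [1.2, -0.6, 0.1]
width: 0.0004
gripper_force: 0.0
```

```bash
python3 - <<'E'
from h import *
im=vision.camera("scene"); cv2.imwrite("pics/s7.png",im[:,:,::-1]); top=vision.camera("top"); cv2.imwrite("pics/t7.png",top[:,:,::-1])
z=cv2.resize(im[130:280,210:410],None,fx=2,fy=2,interpolation=2); t=cv2.resize(top[170:320,240:440],None,fx=2,fy=2,interpolation=2)
cv2.imwrite("pics/z7.png",cv2.hconcat([z,t])[:,:,::-1]); go()
E
```

```text
t 7.35 pos [ 0.3728 -0.1966  0.1994] yaw -0.4 tilt 0.04 j6 -0.61
```

View pics/z7.png

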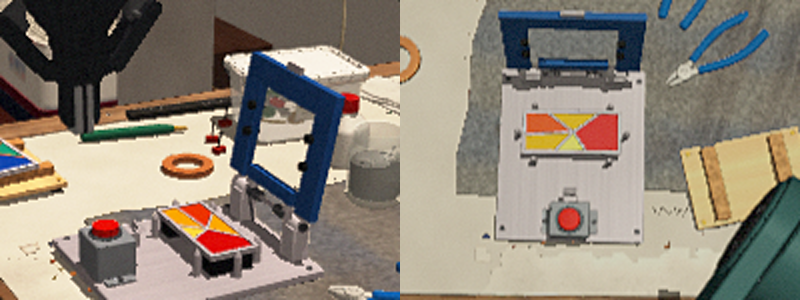

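The lid is open, and the red panel lies at top pixel (240+172/2, 170+132/2) ≈ (326,236). Now I'll measure the panel and the rest.

```bash
python3 - <<'E'
from h import *
im=cv2.imread("pics/t7.png")[:,:,::-1].copy(); H=hsv(im); h,s,v=[H[:,:,i].astype(int) for i in range(3)]
cl=lambda m:cv2.morphologyEx(m.astype(np.uint8),cv2.MORPH_CLOSE,np.ones((5,5)))
m=(s>110)&(v>120)&((h<35)|(h>170))
rect("top",cl(box(m,295,220,355,255)),.041,"red glass")
# base plate front corners etc: button and plate
red=((h<8)|(h>172))&(s>150)&(v>90)
rect("top",box(red,310,265,340,295),.066,"button")
rect("top",cl(box((s<45)&(v>140)&(h>120),285,200,370,300)),.016,"plate?")
# cork strips of B in first picture
im=cv2.imread("pics/top0.png")[:,:,::-1].copy(); H=hsv(im); h,s,v=[H[:,:,i].astype(int) for i in range(3)]
c=(h>8)&(h<20)&(s>115)
rect("top",box(c,375,225,415,290),.026,"cork1"); rect("top",box(c,416,225,450,290),.026,"cork2")
go((.571,-.035,.10-.03,0))
E
```

```text
top red glass c [572.5 -36.1] size [ 42.1 109.3] long dir deg 90.4 px [325.5 235.5]
top button c [464.  -33.9] size [23.2 23.3] long dir deg 0.4 px [324.  279.3]
top plate? c [597.8 -12.1] size [5.  7.7] long dir deg 0.7 px [316.4 227.1]
top cork1 c [ 513. -210.] size [20.9 89.7] long dir deg 12.3 px [397.3 261.3]
top cork2 c [ 528.7 -291.8] size [22.6 92.7] long dir deg 11.8 px [430.8 254.9]
t 7.35 pos [ 0.3728 -0.1966  0.1994] yaw -0.4 tilt 0.04 j6 -0.61
(0.571, -0.035, 0.07, 0) -> [162.8 197.2 129.5] turn -0.4
```

>>> drive_tool --pt "40 45 5 0" --pt "80 90 10 0" --pt "120 135 15 0" --pt "155 175 40 0" --pt "163 197 80 0" --pt "163 199 120 0" --pt "163 199 130 0" --pt "163 199 130 0" --pt "163 199 130 0" --pt "163 199 130 0" --gripper -0.7 --newtons 40

```text
time_s: 8.18
tool_pos: [0.571, -0.0308, 0.0667]
ee_rot: [-0.003, 0.707, 0.707, -0.002]
contact_force: [-0.2, -0.7, 0.5]
width: 0.0729
gripper_force: 0.0
```

```bash
python3 - <<'E'
from h import *
print(get_obs()["width"]); go((.572,-.0355,-.009,0.4))
E
```

```text
0.07286933623048279
t 8.18 pos [ 0.571  -0.0308  0.0667] yaw 0.0 tilt 0.38 j6 -0.15
(0.572, -0.0355, -0.009, 0.4) -> [-4.8  1.5 75.7] turn -0.4
```

>>> drive_tool --pt "0 1 20 0" --pt "0 1 35 0" --pt "0 1 40 0" --pt "0 1 40 0" --pt "0 1 40 0"

```text
time_s: 8.6
tool_pos: [0.5743, -0.0333, 0.0313]
ee_rot: [0.001, 0.708, 0.706, 0.001]
contact_force: [0.3, -0.3, 0.7]
width: 0.0725
gripper_force: 0.0
```

```bash
python3 - <<'E'
from h import *
go((.572,-.0355,-.009,0.4)); print(get_obs()["contact_force"])
E
```

```text
t 8.6 pos [ 0.5743 -0.0333  0.0313] yaw -0.2 tilt 0.12 j6 -0.15
(0.572, -0.0355, -0.009, 0.4) -> [-2.2 -2.4 40.3] turn -0.6
[ 0.30710369 -0.33725219  0.67778577]
```

>>> drive_tool --pt "-2 -2 10 0" --pt "-2 -2 20 0" --pt "-2 -2 28 0" --pt "-2 -2 34 0" --pt "-2 -2 40 0" --pt "-2 -2 40 0" --pt "-2 -2 40 0"

```text
time_s: 9.18
tool_pos: [0.5714, -0.035, -0.011]
ee_rot: [-0.001, 0.708, 0.706, -0.0]
contact_force: [1.1, -0.8, -0.7]
width: 0.0726
gripper_force: 0.0
```

>>> drive_tool --pt "0 0 0 0" --pt "0 0 0 0" --pt "0 0 0 0" --pt "0 0 0 0" --pt "0 0 0 0" --gripper 1 --newtons 40

```text
time_s: 9.6
tool_pos: [0.5726, -0.0352, -0.0094]
ee_rot: [0.001, 0.708, 0.706, 0.001]
contact_force: [0.7, -0.2, 3.4]
width: 0.0531
gripper_force: 42.4
```

>>> drive_tool --pt "0 0 -5 0" --pt "0 0 -12 0" --pt "0 0 -25 0" --pt "0 0 -50 0" --pt "0 0 -80 0" --pt "0 0 -85 0" --pt "0 0 -85 0"

```text
time_s: 10.18
tool_pos: [0.5739, -0.0354, 0.0783]
ee_rot: [0.003, 0.708, 0.706, 0.002]
contact_force: [0.4, 0.3, -1.8]
width: 0.053
gripper_force: 42.7
```

```bash
python3 - <<'E'
from h import *
print(get_obs()["width"],get_obs()["gripper_force"]); go((.5215,-.2513,.07,12.1))
E
```

```text
0.053036897354522085 42.678900361061096
t 10.18 pos [ 0.5739 -0.0354  0.0783] yaw -0.1 tilt 0.38 j6 -0.16
(0.5215, -0.2513, 0.07, 12.1) -> [-216.   -51.9    8.2] turn -12.2
```

>>> drive_tool --pt "-35 -9 0 -2" --pt "-75 -18 0 -5" --pt "-115 -27 0 -8" --pt "-155 -36 0 -10" --pt "-195 -46 4 -12" --pt "-213 -51 8 -12" --pt "-216 -52 8 -12" --pt "-216 -52 8 -12" --pt "-216 -52 8 -12" --pt "-216 -52 8 -12"

```text
time_s: 11.02
tool_pos: [0.5194, -0.2493, 0.0662]
ee_rot: [-0.001, 0.63, 0.777, 0.0]
contact_force: [0.7, 0.1, -0.7]
width: 0.053
gripper_force: 42.6
```

```bash
python3 - <<'E'
from h import *
go((.5215,-.2513,-.0165,12.1),(.5215,-.2513,.0,12.1))
E
```

```text
t 11.02 pos [ 0.5194 -0.2493  0.0662] yaw 11.9 tilt 0.08 j6 -0.75
(0.5215, -0.2513, -0.0165, 12.1) -> [-2.5  1.7 82.7] turn -0.2
(0.5215, -0.2513, 0.0, 12.1) -> [-2.4  1.7 66.2] turn -0.2
```

>>> drive_tool --pt "-1 1 25 0" --pt "-1 1 50 0" --pt "-1 1 65 0" --pt "-1 1 72 0" --pt "-1 1 77 0" --pt "-1 1 80 0" --pt "-1 1 80 0" --pt "-1 1 80 0"

```text
time_s: 11.68
tool_pos: [0.5214, -0.2519, -0.0121]
ee_rot: [0.001, 0.63, 0.776, 0.0]
contact_force: [-0.4, -0.4, -1.0]
width: 0.0528
gripper_force: 42.6
```

>>> drive_tool --pt "0 0 2 0" --pt "0 0 2 0" --pt "0 0 2 0"

```text
time_s: 11.93
tool_pos: [0.5207, -0.2519, -0.0148]
ee_rot: [0.0, 0.63, 0.776, 0.0]
contact_force: [0.5, -0.1, -1.1]
width: 0.0528
gripper_force: 42.6
```

>>> drive_tool --pt "0 0 1 0" --pt "0 0 2 0" --pt "0 0 2 0" --pt "0 0 2 0"

```text
time_s: 12.27
tool_pos: [0.5204, -0.2517, -0.0174]
ee_rot: [-0.0, 0.63, 0.776, 0.0]
contact_force: [-0.0, -0.8, -0.6]
width: 0.0527
gripper_force: 42.7
```

>>> drive_tool --pt "0 0 0.5 0" --pt "0 0 1 0" --pt "0 0 1 0" --pt "0 0 1 0"

```text
time_s: 12.6
tool_pos: [0.5204, -0.2518, -0.0174]
ee_rot: [0.0, 0.63, 0.776, 0.0]
contact_force: [-2.7, 1.3, 5.4]
width: 0.0529
gripper_force: 43.2
```

Contact at 5.4 N. I'll release, rise straight up, and go towards the blue panel.

>>> drive_tool --pt "0 0 0 0" --pt "0 0 0 0" --pt "0 0 0 0" --pt "0 0 0 0" --pt "0 0 -20 0" --pt "0 0 -50 0" --pt "0 0 -90 0" --pt "0 0 -130 0" --pt "0 0 -160 0" --pt "0 0 -160 0" --gripper -0.7

```text
time_s: 13.43
tool_pos: [0.5245, -0.2541, 0.151]
ee_rot: [0.008, 0.63, 0.776, 0.001]
contact_force: [1.1, 0.2, 0.9]
width: 0.0724
gripper_force: 0.0
```

```bash
python3 - <<'E'
from h import *
go((.4588,.266,.14,7.1))
E
```

```text
t 13.43 pos [ 0.5245 -0.2541  0.151 ] yaw 11.9 tilt 0.93 j6 -0.76
(0.4588, 0.266, 0.14, 7.1) -> [522.6  42.5   5.7] turn 4.8
```

>>> drive_tool --pt "40 3 2 5" --pt "80 6 3 5" --pt "120 9 5 5" --pt "160 13 5 5" --pt "200 16 5 5" --pt "240 20 5 5" --pt "280 23 5 5" --pt "320 26 5 5" --pt "360 29 5 5" --pt "400 33 5 5" --pt "440 36 5 5" --pt "480 39 10 5" --pt "510 42 25 5" --pt "522 42 50 5" --pt "522 42 70 5" --pt "522 42 70 5" --pt "522 42 70 5"

```text
time_s: 14.85
tool_pos: [0.4532, 0.2674, 0.0702]
ee_rot: [-0.001, 0.663, 0.748, -0.002]
contact_force: [0.2, -0.5, 0.7]
width: 0.0725
gripper_force: 0.0
```

```bash
python3 - <<'E'
from h import *
top=vision.camera("top"); cv2.imwrite("pics/t8.png",top[:,:,::-1])
im=top; H=hsv(im); h,s,v=[H[:,:,i].astype(int) for i in range(3)]
m=(s>110)&(v>120)&((h<35)|(h>170))
cl=lambda m:cv2.morphologyEx(m.astype(np.uint8),cv2.MORPH_CLOSE,np.ones((5,5)))
print(im[240:275:6,405:425:5].tolist()[2])
rd=((h<10)|(h>170)|((h>18)&(h<32)))&(s>165)&(v>110)
rect("top",cl(box(rd,375,225,455,290)),.033,"red on rest")
go((.4588,.266,-.0175,7.1))
E
```

```text
[[180, 153, 48], [209, 178, 40], [209, 182, 54], [188, 161, 42]]
top red on rest c [ 519. -253.] size [ 42.7 109.5] long dir deg 101.8 px [415.1 258.1]
t 14.9 pos [0.4545 0.2676 0.0719] yaw 6.8 tilt 0.01 j6 0.31
(0.4588, 0.266, -0.0175, 7.1) -> [-2.   4.1 89.4] turn -0.3
```

Red lies well on rest B, with vision giving (0.519,-0.253). Next I'll grip the blue panel.

>>> drive_tool --pt "-1 4 25 0" --pt "-1 4 50 0" --pt "-1 4 60 0" --pt "-1 4 60 0" --pt "-1 4 60 0"

```text
time_s: 15.32
tool_pos: [0.4592, 0.2671, 0.0128]
ee_rot: [0.0, 0.664, 0.748, 0.001]
contact_force: [-0.3, 0.5, 0.4]
width: 0.0724
gripper_force: 0.0
```

```bash
python3 - <<'E'
from h import *
go((.459,.267,-.0165,7.1)); print(get_obs()["contact_force"])
E
```

```text
t 15.32 pos [0.4592 0.2671 0.0128] yaw 6.8 tilt 0.06 j6 0.3
(0.459, 0.267, -0.0165, 7.1) -> [-0.1 -0.2 29.3] turn -0.3
[-0.33276848  0.48498006  0.35439002]
```

>>> drive_tool --pt "0 0 10 0" --pt "0 0 19 0" --pt "0 0 25 0" --pt "0 0 29 0" --pt "0 0 29 0" --pt "0 0 29 0"

```text
time_s: 15.82
tool_pos: [0.4582, 0.2672, -0.0176]
ee_rot: [-0.0, 0.664, 0.748, -0.0]
contact_force: [0.0, 1.1, -0.3]
width: 0.0729
gripper_force: 0.0
```

>>> drive_tool --pt "0 0 0 0" --pt "0 0 0 0" --pt "0 0 0 0" --pt "0 0 0 0" --pt "0 0 0 0" --gripper 1

```text
time_s: 16.23
tool_pos: [0.4592, 0.2676, -0.0165]
ee_rot: [0.0, 0.664, 0.748, 0.001]
contact_force: [0.7, 0.6, 2.5]
width: 0.0528
gripper_force: 42.5
```

>>> drive_tool --pt "0 0 -10 0" --pt "0 0 -30 0" --pt "0 0 -65 0" --pt "0 0 -100 0" --pt "0 0 -110 0" --pt "0 0 -110 0"

```text
time_s: 16.73
tool_pos: [0.4609, 0.2684, 0.0973]
ee_rot: [0.002, 0.664, 0.748, 0.004]
contact_force: [0.7, -0.4, -0.5]
width: 0.0528
gripper_force: 42.4
```

```bash
python3 - <<'E'
from h import *
go((.5726,-.0355,.08,0.0))
E
```

```text
t 16.73 pos [0.4609 0.2684 0.0973] yaw 6.9 tilt 0.5 j6 0.3
(0.5726, -0.0355, 0.08, 0.0) -> [-315.1   74.5   17.1] turn 6.9
```

>>> drive_tool --pt "-35 8 0 2" --pt "-75 17 0 4" --pt "-115 26 0 6" --pt "-155 36 0 7" --pt "-195 45 0 7" --pt "-235 55 0 7" --pt "-275 65 3 7" --pt "-305 72 10 7" --pt "-314 74 17 7" --pt "-315 74 17 7" --pt "-315 74 17 7" --pt "-315 74 17 7"

```text
time_s: 17.73
tool_pos: [0.5684, -0.0351, 0.0746]
ee_rot: [-0.001, 0.708, 0.707, -0.0]
contact_force: [-0.3, -0.1, -1.6]
width: 0.0529
gripper_force: 42.3
```

>>> drive_tool --pt "0 0 10 0" --pt "0 0 30 0" --pt "0 0 50 0" --pt "0 0 60 0" --pt "0 0 60 0" --pt "0 0 60 0" --pt "0 0 60 0"

```text
time_s: 18.32
tool_pos: [0.5704, -0.0363, 0.0169]
ee_rot: [0.001, 0.708, 0.706, 0.001]
contact_force: [-0.0, 0.1, -0.5]
width: 0.0531
gripper_force: 42.3
```

```bash
python3 - <<'E'
from h import *
top=vision.camera("top"); cv2.imwrite("pics/t9.png",top[:,:,::-1]); im=top
go((.5726,-.0355,-.0094,0.0))
E
```

```text
t 18.37 pos [ 0.5707 -0.0365  0.0173] yaw -0.1 tilt 0.17 j6 -0.16
(0.5726, -0.0355, -0.0094, 0.0) -> [ 1.   1.8 26.7] turn -0.1
```

>>> drive_tool --pt "1 2 0 0" --pt "1 2 6 0" --pt "1 2 12 0" --pt "1 2 16 0" --pt "1 2 16 0" --pt "1 2 16 0"

```text
time_s: 18.87
tool_pos: [0.5709, -0.0356, -0.0011]
ee_rot: [-0.001, 0.708, 0.706, -0.0]
contact_force: [0.0, 0.8, -1.9]
width: 0.0531
gripper_force: 42.4
```

```bash
python3 - <<'E'
from h import *
go((.5726,-.0355,-.0094,0.0))
E
```

```text
t 18.87 pos [ 0.5709 -0.0356 -0.0011] yaw -0.2 tilt 0.09 j6 -0.16
(0.5726, -0.0355, -0.0094, 0.0) -> [0.1 1.7 8.3] turn -0.2
```

>>> drive_tool --pt "0 1 2 0" --pt "0 1 4 0" --pt "0 1 6 0" --pt "0 1 8 0" --pt "0 1 8 0" --pt "0 1 8 0"

```text
time_s: 19.37
tool_pos: [0.5725, -0.0357, -0.0083]
ee_rot: [-0.0, 0.708, 0.706, 0.0]
contact_force: [0.2, -0.4, -1.5]
width: 0.053
gripper_force: 42.4
```

```bash
python3 - <<'E'
from h import *
go((.5726,-.0355,-.0094,0.0)); print(get_obs()["contact_force"])
E
```

```text
t 19.37 pos [ 0.5725 -0.0357 -0.0083] yaw -0.2 tilt 0.0 j6 -0.16
(0.5726, -0.0355, -0.0094, 0.0) -> [0.2 0.1 1.1] turn -0.2
[ 0.19816407 -0.36397649 -1.50253967]
```

>>> drive_tool --pt "0 0 1 0" --pt "0 0 1 0" --pt "0 0 1 0"

```text
time_s: 19.62
tool_pos: [0.5725, -0.0357, -0.0085]
ee_rot: [0.0, 0.708, 0.706, 0.0]
contact_force: [-2.7, 0.7, 5.4]
width: 0.0528
gripper_force: 42.9
```

>>> drive_tool --pt "0 0 0 0" --pt "0 0 0 0" --pt "0 0 0 0" --pt "0 0 0 0" --pt "0 0 0 0" --pt "0 0 -15 0" --pt "0 0 -40 0" --pt "0 0 -75 0" --pt "0 0 -110 0" --pt "0 -20 -150 0" --pt "0 -40 -180 0" --pt "0 -40 -180 0" --gripper -0.7

```text
time_s: 20.62
tool_pos: [0.5344, -0.0361, 0.1802]
ee_rot: [0.006, 0.708, 0.706, 0.004]
contact_force: [0.5, -0.3, 1.5]
width: 0.0727
gripper_force: 0.0
```

>>> drive_tool --pt "-40 -30 0 0" --pt "-80 -60 0 0" --pt "-120 -90 0 0" --pt "-160 -120 0 0" --pt "-160 -120 0 0" --gripper 1

```text
time_s: 21.03
tool_pos: [0.4103, -0.1969, 0.1705]
ee_rot: [0.0, 0.708, 0.706, -0.0]
contact_force: [0.3, -1.5, 0.0]
width: 0.0122
gripper_force: 0.0
```

```bash
python3 - <<'E'
from h import *
top=vision.camera("top"); cv2.imwrite("pics/t10.png",top[:,:,::-1]); im=top; H=hsv(im); h,s,v=[H[:,:,i].astype(int) for i in range(3)]
sc=vision.camera("scene"); cv2.imwrite("pics/s10.png",sc[:,:,::-1])
cl=lambda m:cv2.morphologyEx(m.astype(np.uint8),cv2.MORPH_CLOSE,np.ones((5,5)))
rect("top",cl(box((s>110)&(h>35),290,215,360,255)),.041,"blue in nest")
go()
z=cv2.resize(sc[130:280,210:410],None,fx=2,fy=2,interpolation=2); t=cv2.resize(top[170:320,240:440],None,fx=2,fy=2,interpolation=2)
cv2.imwrite("pics/z10.png",cv2.hconcat([z,t])[:,:,::-1])
E
```

```text
top blue in nest c [570.4 -37.2] size [ 42.  106.9] long dir deg 90.0 px [326.3 235.5]
t 21.13 pos [ 0.4096 -0.1986  0.1706] yaw -0.5 tilt 0.11 j6 -0.57
```

View pics/z10.png

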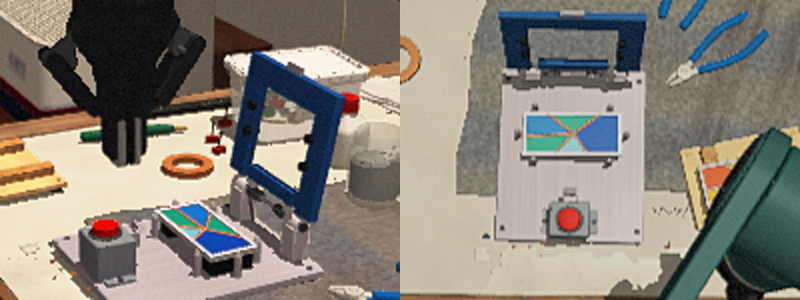

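The blue panel is seated between the pins (crop (572,133)) with the lid open, and vision puts it at (0.570,-0.037). Next I'll work out the arc for closing the lid. The gripper is turned 90° so the knuckles lie along y.

```bash
cat > arc.py <<'E'
from h import *
def P(deg,dz=0):
    t=np.radians(deg); r=np.interp(deg,[40,90],[130,118])
    u=np.array([-np.cos(t),np.sin(t)]); n=np.array([np.sin(t),np.cos(t)]); p=r*u+7*n+[11,0]
    return (.645+p[0]/1e3,-.0355,.053-.030+p[1]/1e3+dz,90)
E
python3 - <<'E'
from arc import *
go((.55,-.0355,.22,90),(.71,-.0355,.22,90),(.71,-.0355,.14,90))
E
```

```text
t 21.13 pos [ 0.4096 -0.1986  0.1706] yaw -0.5 tilt 0.11 j6 -0.57
(0.55, -0.0355, 0.22, 90) -> [164.4 138.8 -49.8] turn 89.5
(0.71, -0.0355, 0.22, 90) -> [165.9 298.8 -49.9] turn 89.5
(0.71, -0.0355, 0.14, 90) -> [166.1 298.9  30.1] turn 89.5
```

>>> drive_tool --pt "40 30 -20 7" --pt "80 60 -40 14" --pt "120 90 -50 21" --pt "160 115 -50 28" --pt "164 130 -50 35" --pt "164 135 -50 42" --pt "164 139 -50 49" --pt "164 139 -50 56" --pt "164 139 -50 63" --pt "164 139 -50 70" --pt "164 139 -50 77" --pt "164 139 -50 84" --pt "164 139 -50 89.5" --pt "165 180 -50 89.5" --pt "165 220 -50 89.5" --pt "165 260 -50 89.5" --pt "166 300 -50 89.5" --pt "166 300 -50 89.5" --pt "166 300 -50 89.5" --gripper 1

```text
time_s: 22.72
tool_pos: [0.7138, -0.0288, 0.2142]
ee_rot: [-0.001, 1.0, 0.004, -0.004]
contact_force: [-0.2, 0.7, -0.6]
width: -0.0001
gripper_force: 0.0
```

```bash
python3 - <<'E'
from arc import *
go((.71,-.0355,.14,90),(.695,-.0355,.14,90)); o=get_obs(); print(o["contact_force"],o["joint_pos"].round(2))
E
```

```text
t 22.72 pos [ 0.7138 -0.0288  0.2142] yaw -89.6 tilt 0.48 j6 1.44
(0.71, -0.0355, 0.14, 90) -> [-3.2  6.8 74.2] turn 0.4
(0.695, -0.0355, 0.14, 90) -> [-18.2   6.7  74.3] turn 0.4
[-0.23549936  0.65199597 -0.59064052] [-0.12  0.48  0.86  0.    1.81  1.44]
```

>>> drive_tool --pt "0 0 30 0" --pt "0 0 60 0" --pt "0 0 75 0" --pt "0 0 75 0" --pt "0 0 75 0"

```text
time_s: 23.13
tool_pos: [0.7113, -0.0293, 0.146]
ee_rot: [-0.0, 1.0, 0.003, -0.0]
contact_force: [-0.2, -0.2, 1.1]
width: 0.0001
gripper_force: 0.0
```

```bash
python3 - <<'E'
from arc import *
go(*[P(a) for a in range(100,-1,-10)]); print(get_obs()["contact_force"])
E
```

```text
t 23.13 pos [ 0.7113 -0.0293  0.146 ] yaw -89.6 tilt 0.06 j6 1.44
(np.float64(0.6833841392357832), -0.0355, np.float64(0.13799177761177203), 90) -> [-27.9   6.    8.1] turn 0.4
(np.float64(0.663), -0.0355, np.float64(0.141), 90) -> [-48.3   5.9   5.1] turn 0.4
(np.float64(0.6419864136799871), -0.0355, np.float64(0.14278639070633836), 90) -> [-69.3   5.7   3.3] turn 0.4
(np.float64(0.6205777747451092), -0.0355, np.float64(0.14078839483578923), 90) -> [-90.7   5.6   5.3] turn 0.4
(np.float64(0.599462177826491), -0.0355, np.float64(0.1349263805538117), 90) -> [-111.8    5.4   11.2] turn 0.4
(np.float64(0.5793426121058305), -0.0355, np.float64(0.12524678420978738), 90) -> [-131.9    5.3   20.9] turn 0.4
(np.float64(0.5609137356623386), -0.0355, np.float64(0.11192470036108293), 90) -> [-150.4    5.2   34.3] turn 0.4
(np.float64(0.546916697508023), -0.0355, np.float64(0.09406217782649104), 90) -> [-164.3    5.1   52.1] turn 0.4
(np.float64(0.5362341003011116), -0.0355, np.float64(0.07404046697783828), 90) -> [-175.     5.1   72.2] turn 0.4
(np.float64(0.5291905293520814), -0.0355, np.float64(0.0524679173677864), 90) -> [-182.     5.    93.8] turn 0.4
(np.float64(0.526), -0.0355, np.float64(0.03), 90) -> [-185.2    5.   116.2] turn 0.4
[-0.23982596 -0.16306939  1.09424629]
```

>>> drive_tool --pt "-12 3 6 0" --pt "-24 5 8 0" --pt "-36 5 7 0" --pt "-48 5 5 0" --pt "-58 5 4 0" --pt "-69 5 4 0" --pt "-80 5 4 0" --pt "-91 5 5 0" --pt "-101 5 8 0" --pt "-112 5 11 0" --pt "-112 5 11 0"

```text
time_s: 24.05
tool_pos: [0.6003, -0.0355, 0.1385]
ee_rot: [0.0, 1.0, 0.003, 0.003]
contact_force: [0.7, -0.5, 1.0]
width: 0.0004
gripper_force: 0.4
```

```bash
python3 - <<'E'
from arc import *
sc=vision.camera("scene"); H=hsv(sc); h,s,v=[H[:,:,i].astype(int) for i in range(3)]
b=box((h>100)&(h<120)&(s>150)&(v>60),315,140,400,260); ys,xs=np.nonzero(b); print("blue rows",ys.min(),ys.max(),xs.min(),xs.max())
# expected projected rows of lid front edge for angles
for a in (100,80,60,50,0):
    t=np.radians(a); print(a,proj("scene",[[.645-.138*np.cos(t),-.0355+d,.053+.138*np.sin(t)] for d in(-.08,.08)]).round(0).tolist())
go(*[P(a) for a in (50,40,30,25,20,15,10,5,0)]); print(get_obs()["contact_force"])
E
```

```text
blue rows 179 256 315 363
100 [[380.0, 178.0], [335.0, 155.0]]
80 [[358.0, 181.0], [315.0, 158.0]]
60 [[337.0, 194.0], [295.0, 168.0]]
50 [[327.0, 203.0], [287.0, 176.0]]
0 [[302.0, 261.0], [265.0, 229.0]]
t 24.1 pos [ 0.6013 -0.0356  0.1385] yaw -89.6 tilt 0.36 j6 1.41
(np.float64(0.5793426121058305), -0.0355, np.float64(0.12524678420978738), 90) -> [-22.   -0.2  13.1] turn 0.4
(np.float64(0.5609137356623386), -0.0355, np.float64(0.11192470036108293), 90) -> [-40.5  -0.4  26.3] turn 0.4
(np.float64(0.546916697508023), -0.0355, np.float64(0.09406217782649104), 90) -> [-54.6  -0.5  44.1] turn 0.4
(np.float64(0.5411383155174204), -0.0355, np.float64(0.08428452853554746), 90) -> [-60.5  -0.5  53.8] turn 0.4
(np.float64(0.5362341003011116), -0.0355, np.float64(0.07404046697783828), 90) -> [-65.4  -0.5  64. ] turn 0.4
(np.float64(0.5322413758981388), -0.0355, np.float64(0.06340795664735116), 90) -> [-69.5  -0.6  74.7] turn 0.4
(np.float64(0.5291905293520814), -0.0355, np.float64(0.0524679173677864), 90) -> [-72.6  -0.6  85.6] turn 0.4
(np.float64(0.5271047794473067), -0.0355, np.float64(0.04130360944383778), 90) -> [-74.8  -0.6  96.7] turn 0.4
(np.float64(0.526), -0.0355, np.float64(0.03), 90) -> [-75.9  -0.6 108. ] turn 0.4
[0.72316451 0.65649197 1.0051597 ]
```

The lid follows and is at about 60°. I'll continue the arc.

>>> drive_tool --pt "-11 0 6 0" --pt "-22 0 13 0" --pt "-32 0 20 0" --pt "-41 0 28 0" --pt "-48 0 37 0" --pt "-55 0 46 0" --pt "-61 0 56 0" --pt "-66 0 66 0" --pt "-71 0 77 0" --pt "-74 0 87 0" --pt "-76 0 97 0" --pt "-77 0 103 0" --pt "-77 0 106 0" --pt "-77 0 106 0"

```text
time_s: 25.27
tool_pos: [0.5238, -0.0363, 0.0284]
ee_rot: [0.0, 1.0, 0.003, 0.0]
contact_force: [1.2, 1.0, 0.5]
width: 0.0004
gripper_force: 0.8
```

>>> drive_tool --pt "0 0 1.5 0" --pt "0 0 3 0" --pt "0 0 3 0"

```text
time_s: 25.52
tool_pos: [0.5238, -0.0364, 0.028]
ee_rot: [0.0, 1.0, 0.003, 0.0]
contact_force: [-3.6, 0.2, 10.2]
width: 0.0003
gripper_force: 5.5
```

>>> drive_tool --pt "0 0 2 0" --pt "0 0 2 0" --pt "0 0 -20 0" --pt "0 0 -60 0" --pt "-20 20 -110 0" --pt "-60 60 -140 0" --pt "-100 100 -150 0" --pt "-120 140 -150 0" --pt "-140 160 -150 0" --pt "-140 160 -150 0" --pt "-140 160 -150 0"

```text
time_s: 26.43
tool_pos: [0.381, -0.2015, 0.1766]
ee_rot: [0.002, 1.0, -0.001, -0.001]
contact_force: [0.3, 0.3, 0.8]
width: 0.0
gripper_force: 0.0
```

```bash
python3 - <<'E'
from h import *
im=vision.camera("top"); sc=vision.camera("scene"); H=hsv(im); h,s,v=[H[:,:,i].astype(int) for i in range(3)]
blue=(h>100)&(h<120)&(s>150)&(v>60)
rect("top",box(blue,280,195,370,275),.060,"lid")
cl=lambda m:cv2.morphologyEx(m.astype(np.uint8),cv2.MORPH_CLOSE,np.ones((5,5)))
rd=((h<10)|(h>170)|((h>18)&(h<32)))&(s>165)&(v>110)
rect("top",cl(box(rd,375,225,455,290)),.033,"red on rest")
a=cv2.imread("pics/scene0.png")[:,:,::-1]
for n,i in(("start",a.copy()),("now",sc)):
    H=hsv(i);h,s,v=[H[:,:,k].astype(int) for k in range(3)]; ys,xs=np.nonzero(box((h>100)&(h<120)&(s>150)&(v>60),262,140,370,275)); print(n,"lid blue scene",xs.min(),xs.max(),ys.min(),ys.max())
go()
E
```

```text
top lid c [569.5 -35.7] size [125.6 157.5] long dir deg 88.9 px [324.3 238.9]
top red on rest c [ 519. -253.] size [ 42.7 109.6] long dir deg 101.8 px [413.4 256.9]
start lid blue scene 267 360 217 260
now lid blue scene 267 360 217 261
t 26.53 pos [ 0.3836 -0.1978  0.1756] yaw -89.9 tilt 0.05 j6 0.96
```

The lid's outline matches the starting shut pose, and the red panel hasn't moved. Handing in.

```bash
python3 -c "
from rig import finish_job; print(finish_job())"
```

```text
the job is handed in; nothing more can be done
None
```

Job handed in at 26.5 s: the red panel lies on the rest that was empty, the blue panel is in the nest and the lid is shut. My last images agree with this, but `finish_job` gave no verdict.

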